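# Put each ink tin's own lid back on

### The arm

A 6-joint arm with a two-finger parallel gripper is mounted at the origin on a cart in front of the work surface, level with it; the furniture and walls round the work are solid. World frame = base frame: x ahead of the robot, y to its left, z up, the work surface at z = 0. Lengths are in m, angles in rad, forces in N, time in s.
With the tool pointing down it reaches from about 0.35 to 0.975 m from the base axis. Payload 4.9 kg.
Tool frame: the origin (TCP) lies between the finger pads; the fingertips stand 25 mm ahead of it and the grasp point (between the pads) lies 6 mm ahead of it (manip.tcp_to_tips is the z of the fingertips in the tool frame, in m); z points along the fingers, y is the line along which they close (so a half turn about z gives the same grasp; the last joint's range is limited). The gripper opens to 85 mm and grips with 20 to 120 N. Pads are 22 mm wide; open, the fingers measure 114 mm over their backs; the gripper's body (76 mm by 85 mm) begins 54 mm behind the grasp point. The pads swing forward as they close: fully open they stand 13 mm farther back than shut.
Start: joints at [-1.297, 0.053, 1.613, -0, 1.476, -0.119], TCP at [0.239, -0.577, 0.256] pointing down, gripper open.
Joint ranges: [-3.01, 3.01], [-1.01, 2.22], [0.06, 2.58], [-1.02, 4.17], [0.09, 2.62], [-3.14, 3.14]. Speed limits (rad/s): [2.57, 2.57, 3.14, 3.14, 3.14, 3.14].

### API

Orientations are given as a unit quaternion [w, x, y, z].
In Python, from plant import manip gives the robot as it stands. The module is installed in compiled form; this text tells all that it offers.
- The arm moves only by the tool arm_command, never from a script. Its argument "moves" is a list of rows, each a list of 3 entries, a list of its own where there are three numbers: the opening, from -1 (shut) to 1 (fully open), then the shift along the tool's x, y, z in units of 0.15 m (1.0 is 0.15 m), then the turn about the tool's z in units of 2 pi rad (1.0 is 2 pi rad). A call has 1 to 20 rows; each row is the pose to reach, as a shift and turn from the pose commanded when the call began, along the tool's axes at that moment, turning the shorter way round; what a row does not reach only later rows make up. A row lasts 1/12 s, in which the tool goes at most 41.7 mm and 7.16 degrees, less where a joint would pass 70% of its speed; a pose out of reach is approached as far as the arm can. A call with a number of a shift or a turn outside -1 to 1 is refused whole. A call with a gripper value outside its range is refused whole. The fingers move at their own pace and stop on an object; the grip force is fixed at half the most. Time passes only in rows, so rows that repeat a pose let the fingers close. It gives the time, the measured TCP pose, the force, the opening and the grip force at its end, in the units of the state.
- manip.state(): the state, without advancing time (a new reading comes with each control period).
- manip.grab_frame(name): name is "scene" or "top" or "wrist"; returns a dict with "frame" (384x512x3 uint8, red, green, blue), "fx", "fy", "cx", "cy" (pixels), "R" (3x3) and "t" (3): a world point X has camera coordinates R X + t. Camera axes: x right, y down, z forward; pixel columns grow to the right and rows downward; lengths in m; the calibration is good to about 2 mm. A picture is of the moment at which its call begins. There is no depth.
- manip.job_done(): hands the job in; it is judged then, once.
Trained networks look in a picture, given as the dict that the camera call returned (one of the last four; its "shot" number tells which), for a name from the list of things; names that differ only in an ending like _2 or _b are one class to them, and where a whole thing is asked for, a point or a joint stands for the part that bears it (a point fixed in the world has none). Each returns a list of dicts, best first, with "confidence" (0 to 1); they miss things now and then, are a little off and sometimes report something else, mostly with a low value. They report only what shows in the picture. A call takes as long as a camera call. They do not tell look-alikes from the thing itself.
- manip.search_frame(picture, target): "extent" ([left, top, right, bottom] in pixels, round what is visible of it).
The state is a dict: "time": time; "joint_pos": joint angles; "joint_vel": joint speeds; "joint_efforts": joint torques, N m; "tool_pos": TCP position; "tool_rot": TCP orientation; "contact_force": force on the tool from outside, world axes, zero at the start; "ft_torque": the same for the moment, N m; "gripper_width": opening from 0.0 (shut) to 1.0 (fully open); "grasp_force": force on a finger pad.
Only numpy, scipy, OpenCV 4.12 (cv2) and the standard library are available. Lean on these libraries where they do the work, as an engineer would, in place of code of your own. Each camera call takes 0.05 s, during which the arm holds its last target. There are 200 camera calls.

### The job

Three ink tins stand out on the middle of the worktop: an ochre, a blue and a black one; the blue lid was put on the ochre tin by mistake. Close all three, each with the lid of its own colour, seated level and fully down over the rim. Leave these tins standing where they are and do not disturb the other things on the table.

Things in the scene. Friction and masses are not known exactly. Their poses are not given: they have to be found in the camera images.
- ochre_tin: Ochre tin: short round white plastic ink tin, ochre-yellow band and ochre ink inside, standing upright, outer diameter 67 mm, height 45 mm, walls straight. Origin at the centre of its underside, z up. Loose; do not carry it. At the start the blue lid sits on it, so only its body shows below the lid
- blue_tin: Blue tin: short round white plastic ink tin, wide blue band and blue ink inside, open at the start, standing upright, outer diameter 67 mm, height 45 mm, walls straight. Origin at the centre of its underside, z up. Loose; do not carry it
- black_tin: Black tin: short round white plastic ink tin, white body with a black label and black ink inside, open at the start, standing upright, outer diameter 86 mm, height 60 mm, walls straight. Origin at the centre of its underside, z up. Loose; do not carry it
- ochre_lid: ochre lid: round all-ochre plastic press-on lid, 79 mm across, 37 mm high, 50 g, right way up, lying on the worktop nearer the robot than the tins. Origin: centre of its open mouth underneath (its lowest plane), z up. Skirt 12 mm deep inside, inner diameter 72 mm at the crown, 75 at the flared mouth; crown top 15 mm above the origin. Any yaw will do on the tin
- blue_lid: blue lid: round all-blue plastic press-on lid, 79 mm across, 37 mm high, 50 g, right way up, sitting loose on the ochre tin, lifts straight off. Origin: centre of its open mouth underneath (its lowest plane), z up. Skirt 12 mm deep inside, inner diameter 72 mm at the crown, 75 at the flared mouth; crown top 15 mm above the origin. Any yaw will do on the tin
- black_lid: black lid: round all-black plastic press-on lid, 98 mm across, 37 mm high, 50 g, right way up, lying on the worktop nearer the robot than the tins. Origin: centre of its open mouth underneath (its lowest plane), z up. Skirt 12 mm deep inside, inner diameter 91 mm at the crown, 94 at the flared mouth; crown top 15 mm above the origin. Any yaw will do on the tin
- ochre_tin_rim (a point): Centre of the ochre tin's open rim, 45 mm above the tin's origin
- ochre_lid_seat (a point): Centre of the inner face of the ochre lid's crown, 12 mm above the lid's origin; when the lid is fully home this point lies at the tin's rim centre, so the lid's origin is 33 mm above the tin's
- blue_tin_rim (a point): Centre of the blue tin's open rim, 45 mm above the tin's origin
- blue_lid_seat (a point): Centre of the inner face of the blue lid's crown, 12 mm above the lid's origin; when the lid is fully home this point lies at the tin's rim centre, so the lid's origin is 33 mm above the tin's
- black_tin_rim (a point): Centre of the black tin's open rim, 60 mm above the tin's origin
- black_lid_seat (a point): Centre of the inner face of the black lid's crown, 12 mm above the lid's origin; when the lid is fully home this point lies at the tin's rim centre, so the lid's origin is 48 mm above the tin's
- ochre_lid_grip (a point): Centre of the ochre lid's upright grip bar, 28 mm above the lid's origin. The bar is 42 mm long (along the lid's x), 14 mm wide (along y) and rises from the crown, 15 to 37 mm above the origin: pinch it from above across its 14 mm width
- blue_lid_grip (a point): Centre of the blue lid's upright grip bar, 28 mm above the lid's origin. The bar is 42 mm long (along the lid's x), 14 mm wide (along y) and rises from the crown, 15 to 37 mm above the origin: pinch it from above across its 14 mm width
- black_lid_grip (a point): Centre of the black lid's upright grip bar, 28 mm above the lid's origin. The bar is 42 mm long (along the lid's x), 14 mm wide (along y) and rises from the crown, 15 to 37 mm above the origin: pinch it from above across its 14 mm width
- brayer_red: Bystander: ink roller with a red handle, 169x82x44 mm, lying to the robot's right; origin at the centre of its underside. Leave it alone
- bulldog_clip_2: Bystander: flat metal bulldog clip, 49x50x8 mm, to the left; origin at the centre of its underside. Leave it alone
- lino_cutter: Bystander: lino cutter with pear-shaped wooden handle, 123x25x25 mm, lying behind the tins; origin at the centre of its underside. Leave it alone
There are look-alikes about, which are no part of the job. There is more than one size of the black_lid; the one meant has the size given above.

How it is judged:
At the end, for the whole second after the job is handed in: Each of the three tins carries the lid of its own colour: the lid's crown within 5 mm sideways and 3 mm in height of the tin's rim, lid and tin level within 0.06 rad, at rest (under 0.02 m/s). The tins stand on the worktop within 40 mm of where they started (horizontal distance between ochre_lid_seat and ochre_tin_rim below 0.005 m and z of ochre_lid_seat in the frame of ochre_tin_rim between -0.003 and 0.003 m and angle between each of ochre_lid, ochre_tin, blue_lid, blue_tin, black_lid, black_tin's own z axis and vertical below 0.06 rad and distance of each of ochre_tin, blue_tin, black_tin from where it was at the start of the episode below 0.04 m and height (world z) of each of ochre_tin, blue_tin, black_tin below 0.005 m and linear speed of each of ochre_lid, ochre_tin, blue_lid, blue_tin, black_lid, black_tin below 0.02 m/s and horizontal distance between blue_lid_seat and blue_tin_rim below 0.005 m and z of blue_lid_seat in the frame of blue_tin_rim between -0.003 and 0.003 m and horizontal distance between black_lid_seat and black_tin_rim below 0.005 m and z of black_lid_seat in the frame of black_tin_rim between -0.003 and 0.003 m); the robot touches nothing.
It fails at once if the red-handled brayer was moved more than 3 cm (distance of brayer_red from where it was at the start of the episode above 0.03 m).
It fails at once if the bulldog clip was moved more than 3 cm (distance of bulldog_clip_2 from where it was at the start of the episode above 0.03 m).
It fails at once if the lino cutter was moved more than 3 cm (distance of lino_cutter from where it was at the start of the episode above 0.03 m).
It fails at once if a tin was tipped over (angle between any of ochre_tin, blue_tin, black_tin's own z axis and vertical above 0.35 rad).
It also fails if it takes over 72 s, if anything falls off the work surface, if the arm or the gripper's body presses on something with over 40 N, if the wrist force passes 120 N, or if a joint passes its speed limit or range.

## Working session

There is one attempt and no reset: what is moved stays moved. The work goes in short steps, Python scripts to look and compute and a tool call to move; the robot and the scene stay as the last step left them, time stands still between calls to the robot, and variables do not carry over. Pictures are saved under pics/ and viewed, at most 10 in all, crops included, and the job is handed in when it is done.

Besides the shell and the picture viewer there is one more tool, called after "Request:" as a command line: name --argument value ..., lists and objects as JSON in quotes. arm_command: Moves the arm, as the interface text tells. Shifts and turns lie within -1 to 1; 1 stands for 0.15 m of shift or 2 pi rad of turn. Its arguments: {"type":"object","properties":{"moves":{"type":"array"}},"required":["moves"]}

```bash
mkdir -p pics; cat > h.py <<'E'
import numpy as np, cv2
from plant import manip
def ray(p,u,v):
    R=np.array(p["R"]);t=np.array(p["t"]);c=-R.T@t
    d=R.T@np.array([(u-p["cx"])/p["fx"],(v-p["cy"])/p["fy"],1]);return c,d
def at(p,u,v,z):
    c,d=ray(p,u,v);return c+d*(z-c[2])/d[2]
def proj(p,X):
    q=np.array(p["R"])@np.array(X)+np.array(p["t"]);return q[0]/q[2]*p["fx"]+p["cx"],q[1]/q[2]*p["fy"]+p["cy"]
def tri(a,ua,b,ub):
    c1,d1=ray(a,*ua);c2,d2=ray(b,*ub);d1=d1/np.linalg.norm(d1);d2=d2/np.linalg.norm(d2)
    s=np.linalg.lstsq(np.c_[d1,-d2],c2-c1,rcond=None)[0]
    return (c1+d1*s[0]+c2+d2*s[1])/2, np.linalg.norm(c1+d1*s[0]-c2-d2*s[1])
def save(p,n): cv2.imwrite(f"pics/{n}.png",cv2.cvtColor(p["frame"],cv2.COLOR_RGB2BGR))
E
python3 - <<'E'
from h import *
np.set_printoptions(precision=3,suppress=True)
P={n:manip.grab_frame(n) for n in("scene","top")}
im=[]
for n,p in P.items():
    save(p,n+"0")
    print(n,"cam at",-np.array(p["R"]).T@np.array(p["t"]),p["fx"])
    for t in ["ochre_tin","blue_tin","black_tin","ochre_lid","blue_lid","black_lid","ochre_lid_grip","black_lid_grip","blue_lid_grip","brayer_red","bulldog_clip_2","lino_cutter"]:
        for r in manip.search_frame(p,t)[:4]:
            e=r["extent"];print(t,np.round(e,0),round(r["confidence"],2),at(p,(e[0]+e[2])/2,(e[1]+e[3])/2,0.03)[:2])
print({k:np.round(v,3) for k,v in manip.state().items()})
E
```

```text
scene cam at [0.074 0.939 0.635] 480.782373182386
ochre_tin [175. 238. 200. 255.] 0.63 [0.583 0.291]
blue_tin [212. 185. 239. 214.] 0.94 [0.607 0.092]
black_tin [271. 140. 298. 178.] 0.66 [ 0.57  -0.168]
ochre_lid [267. 217. 301. 248.] 0.96 [0.423 0.154]
blue_lid [166. 213. 201. 241.] 0.75 [0.631 0.236]
blue_lid [266. 219. 301. 246.] 0.31 [0.424 0.156]
black_lid [340. 177. 369. 197.] 0.71 [ 0.347 -0.102]
black_lid [168. 177. 207. 197.] 0.66 [0.726 0.082]
ochre_lid_grip [266. 218. 298. 250.] 0.86 [0.425 0.162]
black_lid_grip [288. 191. 324. 220.] 0.94 [0.423 0.032]
black_lid_grip [347. 175. 371. 194.] 0.6 [ 0.342 -0.122]
blue_lid_grip [166. 212. 203. 239.] 0.78 [0.633 0.229]
brayer_red [302. 150. 361. 175.] 0.76 [ 0.445 -0.209]
brayer_red [266. 146. 302. 177.] 0.74 [ 0.565 -0.156]
bulldog_clip_2 [175. 286. 201. 297.] 0.82 [0.503 0.405]
bulldog_clip_2 [172. 237. 198. 252.] 0.67 [0.592 0.288]
bulldog_clip_2 [173. 176. 207. 195.] 0.17 [0.725 0.073]
lino_cutter [180. 175. 206. 193.] 0.75 [0.723 0.064]
lino_cutter [165. 216. 202. 243.] 0.72 [0.626 0.244]
lino_cutter [210. 186. 239. 215.] 0
[... 898 characters left out ...]
41. 198.] 0.34 [ 0.57  -0.171]
bulldog_clip_2 [158. 193. 173. 207.] 0.71 [0.524 0.37 ]
lino_cutter [251. 132. 277. 140.] 0.67 [0.741 0.041]
lino_cutter [226. 218. 249. 243.] 0.21 [0.422 0.13 ]
{'time': np.float64(1.3), 'joint_pos': array([-1.297,  0.053,  1.613,  0.   ,  1.476, -0.119]), 'joint_vel': array([ 0.001,  0.001, -0.   , -0.   ,  0.001, -0.001]), 'joint_efforts': array([ -0.001, -39.369, -37.046,  -0.   ,   0.   ,   0.   ]), 'tool_pos': array([ 0.239, -0.577,  0.256]), 'tool_rot': array([-0.   ,  0.981,  0.195,  0.   ]), 'contact_force': array([-0.63 , -0.355,  0.642]), 'ft_torque': array([-0.001, -0.039,  0.055]), 'grasp_force': np.float64(0.0), 'gripper_width': np.float64(0.997)}
```

View pics/top0.png

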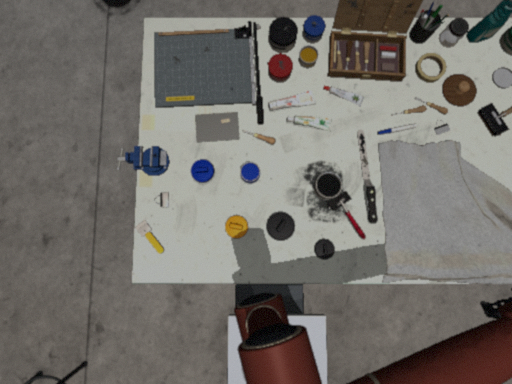

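View pics/scene0.png

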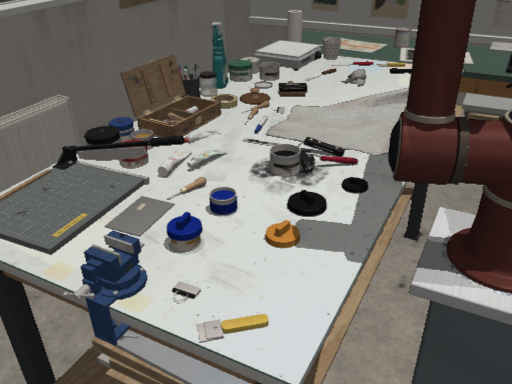

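Top view: the blue lid on the ochre tin is at (203,171), the open blue tin at (250,172) and the open black tin at (329,186). The ochre lid is at (237,226), the large black lid at (280,226) and a small black look-alike at (324,249). The spare jars at the back, (283,32), (314,26) and (309,56), are also look-alikes, and so is the brayer's red handle at (352,215). I choose the lid at (280,226), since it looks larger than the ochre one. Next I'll move over the lids for a close wrist view.

Request:
arm_command --moves '[[1, [0.553, -0.637, -0.467], 0.0625], [1, [0.553, -0.637, -0.467], 0.0625], [1, [0.553, -0.637, -0.467], 0.0625], [1, [0.553, -0.637, -0.467], 0.0625], [1, [0.553, -0.637, -0.467], 0.0625]]'

```text
time: 1.72
tool_pos: [0.281, -0.4558, 0.3306]
tool_rot: [0.003, 1.0, 0.001, 0.002]
contact_force: [-0.3, -0.2, -0.0]
gripper_width: 1.0
grasp_force: 0.0
```

Request:
arm_command --moves '[[1, [0.3, -1, 0], 0], [1, [0.3, -1, 0], 0], [1, [0.3, -1, 0], 0], [1, [0.3, -1, 0], 0], [1, [0.3, -1, 0], 0]]'

```text
time: 2.13
tool_pos: [0.3253, -0.304, 0.3261]
tool_rot: [-0.001, 1.0, 0.003, 0.0]
contact_force: [0.7, -0.7, 0.7]
gripper_width: 1.003
grasp_force: 0.0
```

Request:
arm_command --moves '[[1, [0.3, -1, 0], 0], [1, [0.3, -1, 0], 0], [1, [0.3, -1, 0], 0], [1, [0.3, -1, 0], 0], [1, [0.3, -1, 0], 0]]'

```text
time: 2.55
tool_pos: [0.3703, -0.154, 0.3261]
tool_rot: [-0.001, 1.0, 0.003, 0.0]
contact_force: [0.4, -0.5, -1.1]
gripper_width: 0.999
grasp_force: 0.0
```

Request:
arm_command --moves '[[1, [0.3, -1, 0], 0], [1, [0.3, -1, 0], 0], [1, [0.3, -1, 0], 0], [1, [0.3, -1, 0], 0], [1, [0.3, -1, 0], 0], [1, [0.3, -1, 0], 0]]'

```text
time: 3.05
tool_pos: [0.4147, -0.0069, 0.3258]
tool_rot: [0.0, 1.0, 0.002, -0.001]
contact_force: [0.0, -0.1, -0.9]
gripper_width: 0.999
grasp_force: 0.0
```

```bash
python3 - <<'E'
from h import *
np.set_printoptions(precision=3,suppress=True)
p=manip.grab_frame("wrist");save(p,"w1")
s=manip.state();print(s["tool_pos"],s["tool_rot"],s["time"],s["joint_pos"])
print("cam",-np.array(p["R"]).T@np.array(p["t"]),p["R"],p["fx"])
for t in ["ochre_lid","black_lid","ochre_lid_grip","black_lid_grip","blue_tin","blue_lid","black_tin"]:
    for r in manip.search_frame(p,t)[:3]:
        e=r["extent"];print(t,np.round(e,0),round(r["confidence"],2),at(p,(e[0]+e[2])/2,(e[1]+e[3])/2,0.015)[:2])
E
```

```text
[ 0.415 -0.008  0.326] [ 0.     1.     0.    -0.001] 3.1 [-0.198 -0.511  1.974 -0.001  1.679  1.372]
cam [ 0.494 -0.006  0.444] [[ 0.004 -1.     0.001]
 [-0.951 -0.003  0.309]
 [-0.309 -0.002 -0.951]] 328.0740449806104
ochre_lid [117.  97. 182. 162.] 0.71 [0.439 0.133]
black_lid [340. 161. 393. 204.] 0.76 [ 0.368 -0.156]
black_lid [226.  90. 303. 165.] 0.66 [ 0.442 -0.016]
ochre_lid_grip [120.  99. 181. 157.] 0.64 [0.44  0.132]
ochre_lid_grip [227.  90. 301. 163.] 0.58 [ 0.443 -0.016]
black_lid_grip [226.  88. 302. 164.] 0.77 [ 0.444 -0.016]
black_lid_grip [340. 156. 392. 209.] 0.67 [ 0.368 -0.155]
black_lid_grip [394.  26. 473. 160.] 0.64 [ 0.485 -0.228]
blue_tin [165.   0. 190.   3.] 0.65 [0.585 0.086]
black_tin [357.   0. 454.  57.] 0.96 [ 0.558 -0.182]
```

View pics/w1.png

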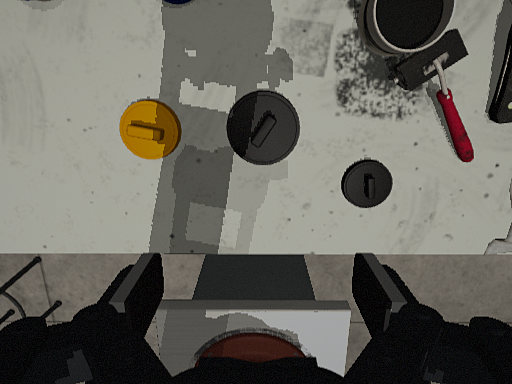

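The wrist view shows the ochre lid at (150,129), the large black lid at (263,127) and the small black look-alike at (367,183). The lid at (263,127) is 75 px across against 62 px for the ochre one, which matches 98 mm against 79 mm. Next come two shots for stereo.

Request:
arm_command --moves '[[1, [0.8, -0.3, 0], 0], [1, [0.8, -0.3, 0], 0], [1, [0.8, -0.3, 0], 0], [1, [0.8, -0.3, 0], 0], [1, [0.8, -0.3, 0], 0], [1, [0.8, -0.3, 0], 0]]'

```text
time: 3.95
tool_pos: [0.5341, 0.0373, 0.326]
tool_rot: [0.0, 1.0, -0.0, -0.001]
contact_force: [-0.1, 0.2, -0.1]
gripper_width: 1.0
grasp_force: 0.0
```

```bash
cat >> h.py <<'E'
import pickle
def shot(n,targets=()):
    p=manip.grab_frame("wrist");save(p,n);p["det"]={t:manip.search_frame(p,t)[:3] for t in targets};p["st"]=manip.state()
    pickle.dump({k:(v if k=="det" or k=="st" else np.array(v)) for k,v in p.items()},open(n+".pkl","wb"));return p
T6=["ochre_lid","black_lid","blue_lid","blue_tin","black_tin"]
E
python3 -c "
from h import *
shot('w2',T6)"
```

Request:
arm_command --moves '[[1, [0, -0.8, 0], 0], [1, [0, -0.8, 0], 0], [1, [0, -0.8, 0], 0], [1, [0, -0.8, 0], 0], [1, [0, -0.8, 0], 0]]'

```text
time: 4.67
tool_pos: [0.5336, 0.159, 0.3268]
tool_rot: [0.0, 1.0, 0.002, 0.0]
contact_force: [-1.0, 0.1, -0.0]
gripper_width: 1.0
grasp_force: 0.0
```

```bash
python3 - <<'E'
from h import *
np.set_printoptions(precision=3,suppress=True)
b=shot('w3',T6);a=pickle.load(open('w2.pkl','rb'))
print(a["st"]["tool_pos"],b["st"]["tool_pos"],b["st"]["time"])
for t in T6:
    for p in(a,b): print(t,[(np.round(r["extent"]),round(r["confidence"],2)) for r in p["det"][t]])
cv2.imwrite("pics/w23.png",cv2.cvtColor(np.vstack([a["frame"][:300],b["frame"][:300]]),cv2.COLOR_RGB2BGR))
E
```

```text
[0.534 0.037 0.327] [0.534 0.157 0.326] 4.9667
ochre_lid [(array([  0., 131.,  21., 168.]), 0.73), (array([159., 188., 220., 245.]), 0.57), (array([259., 181., 329., 245.]), 0.51)]
ochre_lid [(array([246., 187., 305., 243.]), 0.62)]
black_lid [(array([368., 238., 411., 275.]), 0.89), (array([255., 181., 329., 244.]), 0.73)]
black_lid [(array([440., 238., 492., 280.]), 0.76), (array([342., 180., 415., 246.]), 0.73)]
blue_lid [(array([ 40.,  45., 115., 111.]), 0.65)]
blue_lid [(array([149.,  47., 216., 111.]), 0.68)]
blue_tin [(array([185.,  48., 244., 109.]), 0.88)]
blue_tin [(array([288.,  46., 347., 107.]), 0.95), (array([245., 188., 304., 242.]), 0.17)]
black_tin [(array([383.,  85., 478., 158.]), 0.57)]
black_tin [(array([476.,  88., 512., 153.]), 0.57)]
```

View pics/w23.png

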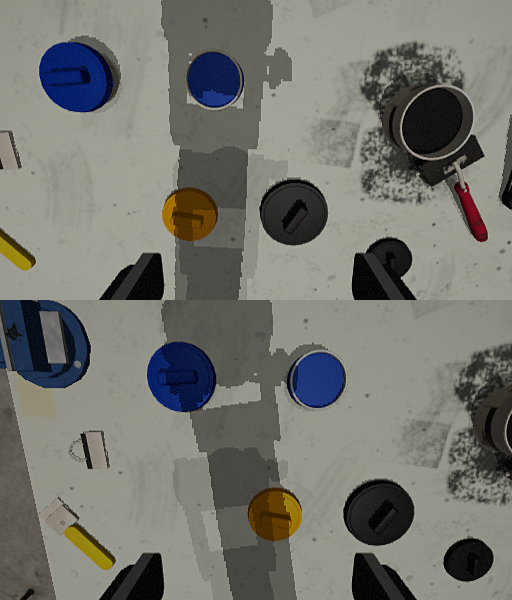

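The top panel shows the blue lid at (77,77), the blue tin rim at (215,79), the black tin rim at (435,120), the ochre lid at (190,213) and the large black lid at (294,212). The bottom panel shows the blue lid at (182,77), the blue tin at (317,79), the ochre lid at (275,214) and the black lid at (379,212). I'll now refine these by fitting the projected circles and bar to the edges in both views.

```bash
cat >> h.py <<'E'
from scipy.optimize import differential_evolution as DE
from scipy.ndimage import map_coordinates as MC
def grads(p):
    g=cv2.GaussianBlur(p["frame"].astype(np.float32),(0,0),1.0)
    return [np.stack([cv2.Sobel(g[...,c],cv2.CV_32F,*o)/8 for c in range(3)],-1) for o in((1,0),(0,1))]
def score(curves,views):
    s=[]
    for p,(gx,gy) in views:
        for C in curves:
            q=np.asarray(p["R"])@C.T+np.asarray(p["t"])[:,None]
            u=q[0]/q[2]*p["fx"]+p["cx"];v=q[1]/q[2]*p["fy"]+p["cy"]
            tu,tv=np.gradient(u),np.gradient(v);n=np.hypot(tu,tv)+1e-9
            ok=(u>2)&(u<509)&(v>2)&(v<381)
            d=0
            for c in range(3):
                a=MC(gx[...,c],[v,u],order=1,mode="nearest");b=MC(gy[...,c],[v,u],order=1,mode="nearest")
                d=d+np.abs((-a*tv+b*tu)/n)
            s.append(np.minimum(d[ok],40).mean() if ok.sum()>20 else 0)
    return np.mean(s)
th=np.linspace(0,2*np.pi,160)
def circ(x,y,z,r): return np.c_[x+r*np.cos(th),y+r*np.sin(th),np.full(160,z)]
def bar(x,y,z,a,l=.042,w=.014):
    k=np.array([[-l,-w],[l,-w],[l,w],[-l,w],[-l,-w]])/2
    e=np.concatenate([np.linspace(k[i],k[i+1],20) for i in range(4)]);c,s=np.cos(a),np.sin(a)
    return [np.c_[x+c*f[:,0]-s*f[:,1],y+s*f[:,0]+c*f[:,1],np.full(20,z)] for f in np.split(e,4)]
def fit(f,views,x0,dx=.02,zr=(-.02,.11)):
    r=DE(lambda q:-score(f(q),views),[(x0[0]-dx,x0[0]+dx),(x0[1]-dx,x0[1]+dx),zr],seed=1,maxiter=60,popsize=12,tol=1e-6);return r.x,-r.fun
def fityaw(views,x,y,ztop):
    A=np.radians(np.arange(0,180,2));S=[score(bar(x,y,ztop,a),views) for a in A]
    r=DE(lambda q:-score(bar(x+q[0],y+q[1],ztop,q[2]),views),[(-.004,.004),(-.004,.004),(A[np.argmax(S)]-.15,A[np.argmax(S)]+.15)],seed=1,maxiter=40)
    return r.x,-r.fun,np.median(S)
def ld(n): p=pickle.load(open(n+'.pkl','rb'));return p,grads(p)
E
cat > m1.py <<'E'
from h import *
np.set_printoptions(precision=4,suppress=True)
V=[ld('w2'),ld('w3')]
lid=lambda r:(lambda q:[circ(*q,r)])
for n,g,r,v,zt in[("blue_lid",(.625,.247),.0395,V,.07),("ochre_lid",(.44,.133),.0395,V,.037),("black_lid",(.44,-.014),.049,V,.037),("blue_tin",(.62,.09),.0335,V,0),("black_tin",(.56,-.17),.043,V[:1],0)]:
    zr=(.059,.061) if n=="black_tin" else (.0,.09)
    x,s=fit(lid(r),v,g,zr=zr);out=[s]
    if zt:
        out+=list(fityaw(v,x[0],x[1],x[2]+.022 if n!="blue_lid" else .07))
    print(n,x,out,"each",[fit(lid(r),[w],x,.008,(x[2]-1e-4,x[2]+1e-4))[0][:2] for w in v])
E
python3 m1.py
```

```text
blue_lid [0.6205 0.2458 0.0457] [np.float64(36.94359769700485), array([0.0007, 0.002 , 0.1075]), np.float64(0.0), np.float64(0.0)] each [array([0.621 , 0.2456]), array([0.6206, 0.2469])]
ochre_lid [0.4391 0.1342 0.0117] [np.float64(36.22155544859427), array([0.0007, 0.002 , 0.1075]), np.float64(0.0), np.float64(0.0)] each [array([0.4393, 0.1333]), array([0.4387, 0.1347])]
black_lid [ 0.4412 -0.0132  0.0108] [np.float64(40.0), array([0.0007, 0.002 , 0.1075]), np.float64(0.0), np.float64(0.0)] each [array([ 0.4415, -0.0135]), array([ 0.441, -0.013])]
blue_tin [0.6183 0.0875 0.0266] [np.float64(35.072195690884925)] each [array([0.6182, 0.0876]), array([0.62 , 0.087])]
black_tin [ 0.5711 -0.1675  0.061 ] [np.float64(37.885428944183616)] each [array([ 0.5711, -0.1675])]
```

```bash
sed -i 's/ok.sum()>20/ok.sum()>10/; s/d\[ok\],40/d[ok],150/' h.py; cat > m1.py <<'E'
from h import *
np.set_printoptions(precision=4,suppress=True)
V=[ld('w2'),ld('w3')]
lid=lambda r:(lambda q:[circ(*q,r)])
for n,g,r,v,z in[("blue_lid",(.62,.246),.0395,V,.048),("ochre_lid",(.44,.133),.0395,V,.015),("black_lid",(.44,-.014),.049,V,.015),("blue_tin",(.62,.09),.0335,V,.045),("black_tin",(.57,-.17),.043,V[:1],.06)]:
    x,s=fit(lid(r),v,g,zr=(0,.09))
    y,s2=fit(lid(r),v,g,zr=(z-1e-4,z+1e-4))
    out=fityaw(v,y[0],y[1],z+.022) if "lid" in n else ""
    print(n,x,round(s,1),"| fixed z",y[:2],round(s2,1),out)
    print("   ",[fit(lid(r),[w],y,.01,(z-1e-4,z+1e-4))[0][:2] for w in v])
E
python3 m1.py
```

```text
blue_lid [0.621  0.2473 0.0445] 69.1 | fixed z [0.6211 0.2461] 65.2 (array([-0.0018,  0.004 ,  1.6476]), np.float64(20.797364236443656), np.float64(2.803037888112174))
    [array([0.6211, 0.2453]), array([0.621 , 0.2464])]
ochre_lid [0.439  0.1342 0.0111] 47.7 | fixed z [0.4402 0.1338] 45.8 (array([ 0.0038, -0.0024,  1.2664]), np.float64(14.007447974957035), np.float64(7.623631310365534))
    [array([0.4404, 0.1329]), array([0.4404, 0.1348])]
black_lid [ 0.4413 -0.0128  0.0129] 97.6 | fixed z [ 0.4422 -0.0123] 97.0 (array([0.0025, 0.0012, 2.1245]), np.float64(11.29067256809174), np.float64(6.150640033940908))
    [array([ 0.4423, -0.013 ]), array([ 0.4423, -0.0111])]
blue_tin [0.6192 0.0873 0.0277] 54.0 | fixed z [0.6184 0.0921] 43.7 
    [array([0.6177, 0.0862]), array([0.6184, 0.0922])]
black_tin [ 0.5683 -0.1855  0.0305] 101.6 | fixed z [ 0.5712 -0.1691] 69.4 
    [array([ 0.5712, -0.1691])]
```

Request:
arm_command --moves '[[1, [0.573, -0.6, 0.9], -0.2626], [1, [0.573, -0.6, 0.9], -0.2626], [1, [0.573, -0.6, 0.9], -0.2626], [1, [0.573, -0.6, 0.9], -0.2626], [1, [0.573, -0.6, 0.9], -0.2626], [1, [0.573, -0.6, 0.9], -0.2626], [1, [0.573, -0.6, 0.9], -0.2626], [1, [0.573, -0.6, 0.9], -0.2626], [1, [0.573, -0.6, 0.9], -0.2626], [1, [0.573, -0.6, 0.9], -0.2626], [1, [0.573, -0.6, 0.9], -0.2626], [1, [0.573, -0.6, 0.9], -0.2626], [1, [0.573, -0.6, 0.9], -0.2626], [1, [0.573, -0.6, 0.9], -0.2626], [1, [0.573, -0.6, 0.9], -0.2626], [1, [0.573, -0.6, 0.9], -0.2626]]'

```text
time: 6.3
tool_pos: [0.6204, 0.2471, 0.1914]
tool_rot: [0.0, 0.68, 0.733, -0.0]
contact_force: [-0.0, 0.3, -0.2]
gripper_width: 1.002
grasp_force: 0.0
```

```bash
cat > m2.py <<'E'
from h import *
np.set_printoptions(precision=4,suppress=True)
p=shot('w4',["blue_lid","blue_tin"]);s=p["st"];print(s["tool_pos"],s["tool_rot"],s["time"],s["joint_pos"])
V=[ld('w4')]
print(p["det"])
lid=lambda r:(lambda q:[circ(*q,r)])
for z in(.036,.042,.048):
  y,s2=fit(lid(.0395),V,(.62,.247),zr=(z-1e-4,z+1e-4));print(z,y,s2)
print(fityaw(V,.620,.247,.07))
print("tin",fit(lid(.0335),V,(.619,.088),zr=(.0449,.0451)),fit(lid(.0335),V,(.619,.088),zr=(.0,.06)))
o=p["frame"].copy()
f=fityaw(V,.620,.247,.07)[0]
for C in bar(.62+f[0],.247+f[1],.07,f[2])+[circ(*y,.0395)]:
    q=np.array([proj(p,c) for c in C]).round().astype(int);cv2.polylines(o,[q],False,(255,255,0),1)
p2=dict(p);p2["frame"]=o;save(p2,"w4o")
E
python3 m2.py
```

```text
[0.6202 0.2475 0.1913] [-0.      0.6791  0.734   0.    ] 6.45 [0.2683 0.1965 1.5664 0.     1.3788 0.1906]
{'blue_lid': [{'extent': [213.9, 136.3, 304.2, 224.6], 'confidence': 0.63}], 'blue_tin': [{'extent': [212.4, 282.8, 278.3, 358.4], 'confidence': 0.86}]}
0.036 [0.6215 0.2449 0.0361] 63.82018645257855
0.042 [0.6211 0.2481 0.0421] 73.83438521973821
0.048 [0.6202 0.2499 0.0479] 62.113857259270524
(array([ 0.004 , -0.004 ,  1.8717]), np.float64(24.44440397859025), np.float64(1.5006977634964596))
tin (array([0.6216, 0.0874, 0.0449]), np.float64(52.05122531365741)) (array([0.6191, 0.068 , 0.0224]), np.float64(77.96788526087813))
```

View pics/w4o.png

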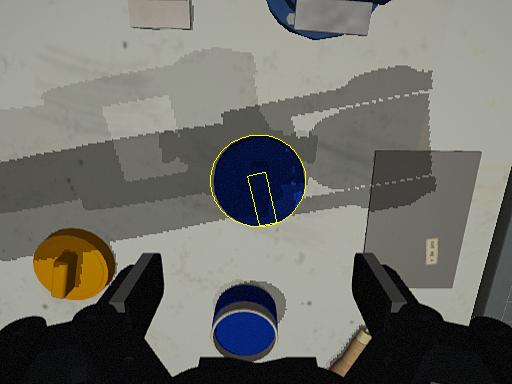

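The lid's edge is found at (258,181), but it lies in shadow, so the overlaid bar fit is wrong. I'll check the bar in contrast-stretched crops.

```bash
python3 - <<'E'
from h import *
out=[]
for n,X in(("w2",(.621,.247,.05)),("w3",(.621,.247,.05)),("w4",(.621,.248,.05))):
    p,g=ld(n);u,v=map(int,proj(p,X));im=p["frame"]
    M=np.float32([[4,0,-4*(u-50)],[0,4,-4*(v-50)]])
    def mk(draw):
        c=cv2.warpAffine(im,M,(400,400),flags=cv2.INTER_CUBIC).astype(float)[...,2]
        m=c[100:300,100:300];c=np.clip((c-np.percentile(m,1))/(np.percentile(m,99)-np.percentile(m,1)),0,1)*255
        c=cv2.cvtColor(c.astype(np.uint8),cv2.COLOR_GRAY2BGR)
        if draw:
            for C in bar(.6203,.2475,.07,1.6476):
                q=np.array([(4*(a-u+50),4*(b-v+50)) for a,b in (proj(p,k) for k in C)]).astype(int);cv2.polylines(c,[q],False,(0,255,255),1)
        return cv2.resize(c,(266,266))
    out.append(np.vstack([mk(0),mk(1)]))
cv2.imwrite("pics/c1.png",np.hstack(out))
E
```

```text
(no output)
```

View pics/c1.png

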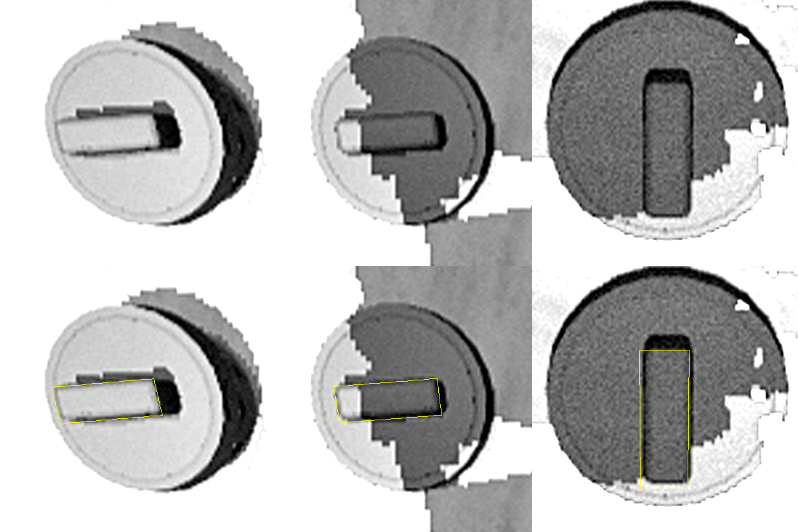

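The bar is confirmed at yaw about 1.65, its centre near (0.621, 0.2485). In the w4 crop it stands vertical between (645,75) and (690,215), so the gripper is aligned. Descend and grip.

Request:
arm_command --moves '[[1, [0.007, 0.005, 0.77], 0], [1, [0.007, 0.005, 0.77], 0], [1, [0.007, 0.005, 0.77], 0], [1, [0.007, 0.005, 0.77], 0], [1, [0.007, 0.005, 0.77], 0], [-1, [0.007, 0.005, 0.77], 0], [-1, [0.007, 0.005, 0.77], 0], [-1, [0.007, 0.005, 0.77], 0], [-1, [0.007, 0.005, 0.77], 0], [-1, [0.007, 0.005, 0.77], 0], [-1, [0.007, 0.005, 0.77], 0], [-1, [0.007, 0.005, 0.77], 0], [-1, [0.007, 0.005, 0.77], 0], [-1, [0.007, 0.005, 0.77], 0]]'

```text
time: 7.62
tool_pos: [0.6216, 0.249, 0.0771]
tool_rot: [0.0, 0.679, 0.735, 0.001]
contact_force: [0.6, -0.5, 6.2]
gripper_width: 0.147
grasp_force: 61.4
```

Request:
arm_command --moves '[[-1, [0, 0, -0.1], 0], [-1, [0, 0, -0.25], 0], [-1, [0, 0, -0.5], 0], [-1, [0, 0, -0.75], 0], [-1, [0, 0, -0.8], 0], [-1, [0, 0, -0.8], 0]]'

```text
time: 8.12
tool_pos: [0.623, 0.2494, 0.2015]
tool_rot: [0.002, 0.679, 0.735, 0.004]
contact_force: [-0.4, 0.2, -0.3]
gripper_width: 0.151
grasp_force: 60.5
```

```bash
cat > m3.py <<'E'
from h import *
np.set_printoptions(precision=4,suppress=True)
s=manip.state();print(s["tool_pos"],s["gripper_width"],s["grasp_force"],s["time"])
V=[ld('w2'),ld('w3'),ld('w4')]
f=lambda q:-score([circ(q[0],q[1],.045,.0335),circ(q[0],q[1],q[2],q[3])],v)
for v in(V,V[:1],V[1:2],V[2:],V[:2]):
    r=DE(f,[(.605,.635),(.07,.105),(.01,.046),(.028,.033)],seed=1,maxiter=80);print("blue_tin",r.x,-r.fun)
for n in("top","scene"):
    p=manip.grab_frame(n);pickle.dump(p,open(n+".pkl","wb"));save(p,n+"1")
v=[ld("top")];r=DE(f,[(.605,.635),(.07,.105),(.01,.046),(.028,.033)],seed=1,maxiter=80);print("top",r.x,-r.fun)
v=[ld("scene")];r=DE(f,[(.605,.635),(.07,.105),(.01,.046),(.028,.033)],seed=1,maxiter=80);print("scene",r.x,-r.fun)
p,g=ld("w2");u0,v0=map(int,proj(p,(.62,.09,.045)));q,_=ld("w4");u1,v1=map(int,proj(q,(.62,.09,.045)))
def crop(p,u,v,L):
    im=cv2.resize(p["frame"][v-40:v+40,u-50:u+50],None,fx=4,fy=4,interpolation=cv2.INTER_CUBIC)
    for C in L:
        k=np.array([proj(p,c) for c in C]);cv2.polylines(im,[((k-[u-50,v-40])*4+2).astype(int)],False,(255,255,0),1)
    return im
L=[circ(.6185,.0885,.045,.0335)]
cv2.imwrite("pics/c2.png",cv2.cvtColor(np.vstack([np.hstack([crop(p,u0,v0,l),crop(q,u1,min(v1,343),l)]) for l in(L[:0],L)])[:600],cv2.COLOR_RGB2BGR))
E
python3 m3.py
```

```text
[0.623  0.2494 0.2015] 0.15076926619729833 60.52862763404846 8.1167
blue_tin [0.6186 0.0888 0.0454 0.0306] 52.48825655215462
blue_tin [0.6183 0.0861 0.0421 0.0329] 42.91333671543835
blue_tin [0.6185 0.0924 0.046  0.033 ] 57.53957664708095
blue_tin [0.6188 0.0848 0.0409 0.0311] 59.35093952794409
blue_tin [0.6187 0.0921 0.0206 0.0325] 47.316657556025824
top [0.6115 0.0894 0.046  0.033 ] 75.5813966610418
scene [0.6165 0.0905 0.0459 0.0302] 78.20843938822816
```

View pics/c2.png

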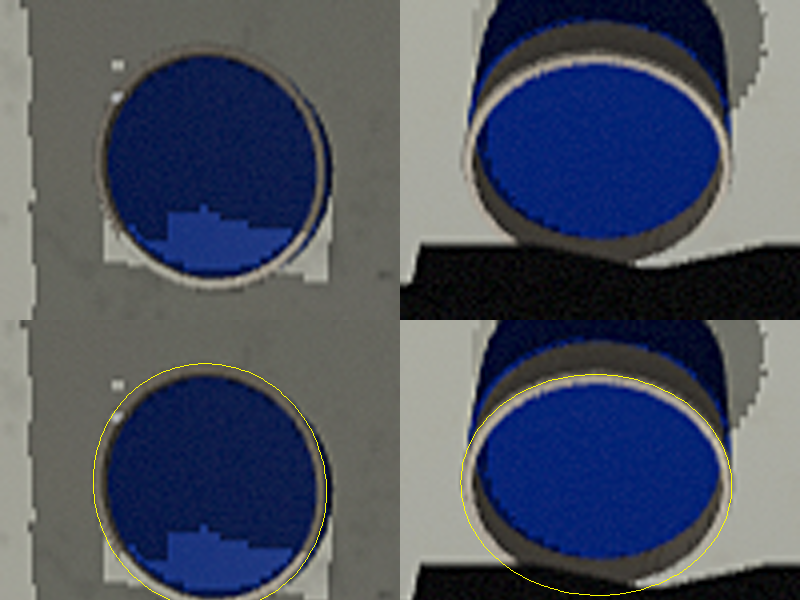

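Left crop: the rim ring spans (97–328, 44–290), and the overlay at (0.6185, 0.0885) is within a pixel of it. Right crop: the ring's top is at (597,50) and the overlay's is 4 px lower, about 1 mm. I take the blue tin at (0.618, 0.089). Next I check the lid in the hand.

```bash
cat > m4.py <<'E'
from h import *
import sys
np.set_printoptions(precision=4,suppress=True)
n,r,h=sys.argv[1],float(sys.argv[2]),.044
p=shot(n);s=p["st"];T=np.array(s["tool_pos"]);print(T,s["tool_rot"],s["time"])
V=[(p,grads(p))]
for dz in(0,.008,.015):
    z=T[2]-h+dz;y,sc=fit(lambda q:[circ(*q,r)],V,T,.012,(z-1e-4,z+1e-4));print(dz,y-T,sc)
E
python3 m4.py w5 .0395
```

```text
[0.6196 0.2484 0.1936] [-0.001   0.6785  0.7346 -0.0016] 8.2667
0 [ 0.0005 -0.0013 -0.0439] 41.348368109871714
0.008 [ 0.0008 -0.0049 -0.0359] 52.76083631721324
0.015 [-0.0004  0.0018 -0.0291] 38.97629992154071
```

Request:
arm_command --moves '[[-1, [-0.2, -0.02, 0], 0], [-1, [-0.4, -0.04, 0], 0], [-1, [-0.6, -0.06, 0.1], 0], [-1, [-0.8, -0.08, 0.2], 0], [-1, [-1, -0.095, 0.3], 0], [-1, [-1, -0.095, 0.3], 0], [-1, [-1, -0.095, 0.3], 0]]'

```text
time: 8.85
tool_pos: [0.616, 0.0967, 0.1464]
tool_rot: [-0.003, 0.68, 0.734, -0.003]
contact_force: [-0.3, 0.5, -0.3]
gripper_width: 0.145
grasp_force: 60.5
```

```bash
cat > st.py <<'E'
from h import *
import sys
np.set_printoptions(precision=4,suppress=True)
manip.grab_frame("top");P=[];
for _ in range(2): manip.grab_frame("top");P.append(manip.state()["tool_pos"])
s=manip.state();print(P,s["tool_rot"],s["time"],s["gripper_width"],s["contact_force"],s["grasp_force"])
if len(sys.argv)>2:
    d=np.array([float(a) for a in sys.argv[1:4]])-np.mean(P,0);w,x,y,z=s["tool_rot"];a=2*np.arctan2(y,x)
    print("yaw",a,"tool shift",np.array([np.cos(a)*d[0]+np.sin(a)*d[1],np.sin(a)*d[0]-np.cos(a)*d[1],-d[2]])/.15)
E
python3 st.py .618 .0892 .0770
```

```text
[array([0.6178, 0.0985, 0.1494]), array([0.6183, 0.099 , 0.1503])] [-0.0004  0.6782  0.7349 -0.0002] 9.0 0.1446348697508682 [ 0.361   0.1552 -0.5091] 60.50949811935425
yaw 1.650902180628788 tool shift [-0.0633 -0.0052  0.4856]
```

Request:
arm_command --moves '[[-1, [-0.063, -0.005, 0], 0], [-1, [-0.063, -0.005, 0.15], 0], [-1, [-0.063, -0.005, 0.3], 0], [-1, [-0.063, -0.005, 0.35], 0], [-1, [-0.063, -0.005, 0.35], 0], [-1, [-0.063, -0.005, 0.38], 0], [-1, [-0.063, -0.005, 0.4], 0], [-1, [-0.063, -0.005, 0.42], 0]]'

```text
time: 9.67
tool_pos: [0.6195, 0.0888, 0.0892]
tool_rot: [0.001, 0.678, 0.735, 0.001]
contact_force: [-0.9, -0.3, -0.8]
gripper_width: 0.147
grasp_force: 60.5
```

Request:
arm_command --moves '[[-1, [0, 0, 0.02], 0], [-1, [0, 0, 0.04], 0], [-1, [0, 0, 0.06], 0], [-1, [0, 0, 0.065], 0], [-1, [0, 0, 0.065], 0]]'

```text
time: 10.08
tool_pos: [0.6183, 0.0886, 0.0777]
tool_rot: [-0.0, 0.679, 0.735, -0.0]
contact_force: [-0.9, 0.6, 0.1]
gripper_width: 0.148
grasp_force: 60.5
```

Request:
arm_command --moves '[[-1, [0, 0, 0.01], 0], [-1, [0, 0, 0.012], 0], [-1, [0, 0, 0.012], 0], [0.2, [0, 0, 0.012], 0], [0.2, [0, 0, 0.012], 0], [0.2, [0, 0, 0.012], 0], [0.2, [0, 0, 0.012], 0]]'

```text
time: 10.67
tool_pos: [0.6184, 0.0886, 0.076]
tool_rot: [-0.0, 0.679, 0.735, -0.0]
contact_force: [-0.0, -0.5, 0.4]
gripper_width: 0.604
grasp_force: 0.0
```

Request:
arm_command --moves '[[0.5, [0, 0, -0.1], 0], [1, [0, 0, -0.3], 0], [1, [0, 0, -0.6], 0], [1, [0, 0, -0.8], 0], [1, [0, 0, -0.8], 0], [1, [0, 0, -0.8], 0]]'

```text
time: 11.17
tool_pos: [0.6203, 0.0887, 0.2]
tool_rot: [0.002, 0.679, 0.735, 0.002]
contact_force: [-0.5, -0.1, -1.0]
gripper_width: 1.003
grasp_force: 0.0
```

```bash
cat > m5.py <<'E'
from h import *
np.set_printoptions(precision=4,suppress=True)
p=shot('w6');print(p["st"]["tool_pos"],p["st"]["time"])
V=[(p,grads(p))]
for z in(.033,.040,.048): print("blue_lid",fit(lambda q:[circ(*q,.0395)],V,(.618,.089),.015,(z-1e-4,z+1e-4)))
A=[ld('w2'),ld('w3')]
for n,x,y,v in(("ochre",.4395,.134,A),("black",.442,-.0125,A),("ochre w1?",.4395,.134,A[:1])):
    for z in (.033,.037): print(n,z,fityaw(v,x,y,z))
out=[]
for (q,g) in A:
  for X,r in(((.4395,.134,.015),.0395),((.442,-.0125,.015),.049)):
    u,w=map(int,proj(q,X));c=cv2.resize(q["frame"][w-38:w+38,u-50:u+50],None,fx=4,fy=4,interpolation=cv2.INTER_CUBIC).astype(float)
    c=np.clip(c*(255/np.percentile(c[80:220,120:280],99.5)),0,255).astype(np.uint8)
    yw=fityaw(A,X[0],X[1],.037)[0]
    for C in bar(X[0]+yw[0],X[1]+yw[1],.037,yw[2])+[circ(*X,r)]:
        k=np.array([proj(q,k) for k in C]);cv2.polylines(c,[((k-[u-50,w-38])*4+2).astype(int)],False,(0,255,0),1)
    out.append(c)
cv2.imwrite("pics/c3.png",cv2.cvtColor(np.vstack([np.hstack(out[:2]),np.hstack(out[2:])])[:600],cv2.COLOR_RGB2BGR))
E
python3 m5.py
```

```text
[0.6189 0.0887 0.1971] 11.2167
blue_lid (array([0.619 , 0.0834, 0.0331]), np.float64(70.65733492280658))
blue_lid (array([0.6188, 0.0872, 0.0401]), np.float64(82.40847512353244))
blue_lid (array([0.6194, 0.0898, 0.0479]), np.float64(65.10553274749898))
ochre 0.033 (array([ 0.0031, -0.0018,  1.3017]), np.float64(14.73459557121832), np.float64(8.21755716007117))
ochre 0.037 (array([ 0.0011, -0.0014,  1.1123]), np.float64(13.144451918320897), np.float64(7.980568898465199))
black 0.033 (array([0.004 , 0.0026, 2.2779]), np.float64(13.1270495053829), np.float64(6.858388775651933))
black 0.037 (array([0.0026, 0.0015, 2.1193]), np.float64(11.292886270831895), np.float64(6.076096731639806))
ochre w1? 0.033 (array([ 0.004 , -0.0021,  1.267 ]), np.float64(20.075113568973567), np.float64(7.825775270873627))
ochre w1? 0.037 (array([ 0.004 , -0.0027,  1.2321]), np.float64(18.728158714542964), np.float64(6.255926500326972))
```

View pics/c3.png

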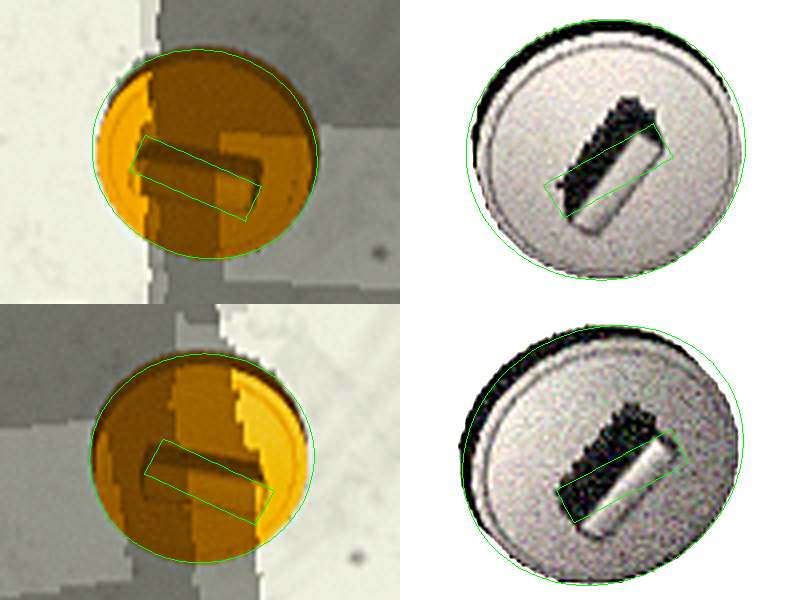

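The crops show that the automatic bar fits are off. The ochre bar runs roughly (140,178)–(255,195) in the top-left crop, yaw about 1.4. The black bar runs (585,228)–(655,140) in the top-right crop, yaw about −0.65. I'll make the fit robust (log image, saturating edges) and validate it on w4.

```bash
cat >> h.py <<'E'
def lgrads(p):
    g=cv2.GaussianBlur(np.log(p["frame"].astype(np.float32)+4),(0,0),1.0)
    return [np.stack([cv2.Sobel(g[...,c],cv2.CV_32F,*o)/8 for c in range(3)],-1) for o in((1,0),(0,1))]
def bscore(curves,views,c0=.12):
    s=[]
    for p,(gx,gy) in views:
        for C in curves:
            q=np.asarray(p["R"])@C.T+np.asarray(p["t"])[:,None]
            u=q[0]/q[2]*p["fx"]+p["cx"];v=q[1]/q[2]*p["fy"]+p["cy"]
            n=np.hypot(u[-1]-u[0],v[-1]-v[0]);tu,tv=(u[-1]-u[0])/n,(v[-1]-v[0])/n
            d=sum(np.abs(-MC(gx[...,k],[v,u],order=1)*tv+MC(gy[...,k],[v,u],order=1)*tu) for k in range(3))
            s.append((len(C)*n,np.mean(d/(d+c0))))
    s=np.array(s);return (s[:,0]*s[:,1]).sum()/s[:,0].sum()
def fitbar(views,x,y,ztop,a=None,da=1.58):
    a=np.pi/2 if a is None else a
    r=DE(lambda q:-bscore(bar(x+q[0],y+q[1],ztop,q[2],.040,.0135),views),[(-.005,.005),(-.005,.005),(a-da,a+da)],seed=3,popsize=40,maxiter=80)
    return np.r_[x+r.x[0],y+r.x[1],r.x[2]],-r.fun
def ldl(n): p=pickle.load(open(n+'.pkl','rb'));return p,lgrads(p)
E
python3 - <<'E'
from h import *
np.set_printoptions(precision=4,suppress=True)
print("blue",[fitbar([ldl(n)],.621,.2475,.07) for n in("w2","w3","w4")])
for nm,x,y in(("ochre",.4395,.134),("black",.442,-.0125)):
    print(nm,[fitbar([ldl(n)],x,y,.037) for n in("w2","w3")],fitbar([ldl("w2"),ldl("w3")],x,y,.037))
p,_=ldl("w2");q,_=ldl("w3")
def px(p,X,pt,ox,oy):
    u,w=map(int,proj(p,X));return at(p,u-50+(pt[0]-ox)/4,w-38+(pt[1]-oy)/4,.037)
X=(.442,-.0125,.015)
for P,o,a,b in((p,(400,0),(585,228),(655,140)),(q,(400,304),(595,532),(665,448))):
    A=px(P,X,a,*o);B=px(P,X,b,*o);print("black eye",(A+B)/2,np.arctan2(*(B-A)[[1,0]]),np.linalg.norm(B-A))
X=(.4395,.134,.015)
A=px(p,X,(137,178),0,0);B=px(p,X,(252,195),0,0);print("ochre eye",(A+B)/2,np.arctan2(*(B-A)[[1,0]])+np.pi,np.linalg.norm(B-A))
E
```

```text
blue [(array([0.6194, 0.2499, 1.6425]), np.float64(0.6913529074525715)), (array([0.6195, 0.2452, 1.6445]), np.float64(0.7172475784752889)), (array([0.6221, 0.249 , 1.6601]), np.float64(0.579713231283103))]
ochre [(array([0.4368, 0.1319, 1.4001]), np.float64(0.5623858021001853)), (array([0.4439, 0.136 , 1.3762]), np.float64(0.5841783102150356))] (array([0.4369, 0.1326, 1.3805]), np.float64(0.5293678695704297))
black [(array([ 0.439 , -0.0139,  2.5612]), np.float64(0.8027134912284895)), (array([ 0.4385, -0.0135,  2.5541]), np.float64(0.7741280323632851))] (array([ 0.4386, -0.0133,  2.5352]), np.float64(0.7866822395913596))
black eye [ 0.4392 -0.0157  0.037 ] -0.6088874856599853 0.0390167919579581
black eye [ 0.4389 -0.0149  0.037 ] -0.572363275643776 0.03648698941329446
ochre eye [0.437  0.1326 0.037 ] 1.4098817515099313 0.03875578811568312
```

The fit is now validated: blue yaw comes out at 1.64–1.66 in all three views. Ochre bar: about (0.438, 0.133), yaw 1.39. Black bar: about (0.439, −0.0135), yaw 2.55. Move over the ochre lid.

Request:
arm_command --moves '[[1, [0.1, -0.25, 0], 0], [1, [0.2, -0.5, 0], 0], [1, [0.3, -0.75, 0], 0], [1, [0.39, -0.95, 0], 0], [1, [0.39, -0.95, 0], 0]]'

```text
time: 11.63
tool_pos: [0.4654, 0.1369, 0.1919]
tool_rot: [-0.003, 0.678, 0.735, -0.003]
contact_force: [1.3, 0.4, 0.3]
gripper_width: 0.997
grasp_force: 0.0
```

Request:
arm_command --moves '[[1, [0, -0.23, 0], 0.0415], [1, [0, -0.23, 0.15], 0.0415], [1, [0, -0.23, 0.15], 0.0415], [1, [0, -0.23, 0.15], 0.0415], [1, [0, -0.23, 0.15], 0.0415]]'

```text
time: 12.05
tool_pos: [0.4376, 0.1328, 0.1731]
tool_rot: [-0.001, 0.768, 0.641, -0.001]
contact_force: [0.8, -0.6, 0.7]
gripper_width: 1.001
grasp_force: 0.0
```

```bash
cat > m6.py <<'E'
from h import *
import sys
np.set_printoptions(precision=4,suppress=True)
n,x,y,r,a=sys.argv[1],*map(float,sys.argv[2:6])
p=shot(n);print(p["st"]["tool_pos"],p["st"]["tool_rot"],p["st"]["time"])
V=[(p,grads(p))];L=[(p,lgrads(p))]
for z in(.008,.012,.015): print("lid",fit(lambda q:[circ(*q,r)],V,(x,y),.012,(z-1e-4,z+1e-4)))
print("bar",fitbar(L,x,y,.037,a,.3),fitbar(L,x,y,.035,a,.3))
E
python3 m6.py w7 .438 .133 .0395 1.39; python3 st.py .438 .133 .044
```

```text
[0.4381 0.1328 0.1738] [-0.0002  0.7677  0.6408 -0.0003] 12.1
lid (array([0.4372, 0.1342, 0.0081]), np.float64(53.50818321103843))
lid (array([0.4373, 0.1354, 0.0119]), np.float64(53.5378430063819))
lid (array([0.437 , 0.1363, 0.0149]), np.float64(47.5143472461837))
bar (array([0.4381, 0.1348, 1.3848]), np.float64(0.5190080910683703)) (array([0.438 , 0.1341, 1.3816]), np.float64(0.5156772367608914))
[array([0.4383, 0.1329, 0.1743]), array([0.4383, 0.1329, 0.1743])] [0.0001 0.7681 0.6404 0.0002] 12.25 0.9985204637054709 [-0.0512  0.2779  0.8596] 0.0
yaw 1.3899993663531656 tool shift [ 0.0004 -0.002   0.8686]
```

Request:
arm_command --moves '[[1, [0.01, 0, 0.25], 0], [1, [0.01, 0, 0.5], 0], [1, [0.01, 0, 0.75], 0], [1, [0.01, 0, 0.865], 0], [1, [0.01, 0, 0.865], 0], [-1, [0.01, 0, 0.865], 0], [-1, [0.01, 0, 0.865], 0], [-1, [0.01, 0, 0.865], 0], [-1, [0.01, 0, 0.865], 0], [-1, [0.01, 0, 0.865], 0], [-1, [0.01, 0, 0.865], 0], [-1, [0.01, 0, 0.865], 0], [-1, [0.01, 0, 0.865], 0], [-1, [0.01, 0, 0.865], 0]]'

```text
time: 13.42
tool_pos: [0.4387, 0.1346, 0.0453]
tool_rot: [0.0, 0.768, 0.64, 0.001]
contact_force: [-1.2, 0.0, 6.7]
gripper_width: 0.144
grasp_force: 60.6
```

Request:
arm_command --moves '[[-1, [0, 0, -0.1], 0], [-1, [0, 0, -0.3], 0], [-1, [0, 0, -0.5], 0], [-1, [0, 0, -0.75], 0], [-1, [0, 0, -1], 0], [-1, [0, 0, -1], 0], [-1, [0, 0, -1], 0]]'

```text
time: 14.0
tool_pos: [0.4393, 0.1347, 0.197]
tool_rot: [0.002, 0.768, 0.64, 0.003]
contact_force: [0.0, -0.7, -0.7]
gripper_width: 0.144
grasp_force: 59.7
```

```bash
python3 - <<'E'
from h import *
np.set_printoptions(precision=4,suppress=True)
s=manip.state();print(s["tool_pos"],s["gripper_width"])
for n in("top","scene"):
    p=manip.grab_frame(n);pickle.dump(p,open(n+"b.pkl","wb"))
    for t in("ochre_tin","black_tin"): print(n,t,[(np.round(r["extent"]),round(r["confidence"],2)) for r in manip.search_frame(p,t)[:2]])
# base circle of ochre tin under blue lid
for n in ("w2","w3","w4"):
    print(n,fit(lambda q:[circ(*q,.0335)],[ld(n)],(.62,.247),.012,(.0,.001)))
E
```

```text
[0.4393 0.1347 0.197 ] 0.14411131902438823
top ochre_tin [(array([192., 161., 214., 180.]), 0.8)]
top black_tin [(array([314., 173., 337., 200.]), 0.74)]
scene ochre_tin []
scene black_tin [(array([209., 180., 239., 207.]), 0.61), (array([271., 150., 300., 170.]), 0.58)]
w2 (array([0.6221, 0.2478, 0.001 ]), np.float64(28.000604290086336))
w3 (array([0.6131, 0.2499, 0.001 ]), np.float64(26.837806756441967))
w4 (array([0.6309, 0.2457, 0.001 ]), np.float64(16.54559209442026))
```

Request:
arm_command --moves '[[-1, [0.06, 0.25, 0], 0], [-1, [0.12, 0.5, 0], 0], [-1, [0.18, 0.75, 0], 0], [-1, [0.23, 1, 0], 0], [-1, [0.23, 1, 0], 0], [-1, [0.23, 1, 0], 0]]'

```text
time: 14.8
tool_pos: [0.592, 0.141, 0.1911]
tool_rot: [-0.001, 0.768, 0.64, -0.002]
contact_force: [-0.5, -0.3, -0.9]
gripper_width: 0.144
grasp_force: 59.8
```

```bash
cat > m7.py <<'E'
from h import *
import sys
np.set_printoptions(precision=4,suppress=True)
n,x,y,z,r=sys.argv[1],*map(float,sys.argv[2:6]);ns=n.split(",")
p=shot(ns[-1]);print(p["st"]["tool_pos"],p["st"]["time"])
V=[ld(k) for k in ns]
print("outer",fit(lambda q:[circ(*q,r)],V,(x,y),.012,(z-1e-4,z+1e-4)))
print("free z",fit(lambda q:[circ(*q,r)],V,(x,y),.012,(0,.09)))
q=DE(lambda q:-score([circ(q[0],q[1],z,r),circ(q[0],q[1],z,q[2])],V),[(x-.012,x+.012),(y-.012,y+.012),(r-.005,r-.001)],seed=1);print("outer+inner",q.x,-q.fun)
u,v=map(int,proj(p,(x,y,z)));u=np.clip(u,70,442);v=np.clip(v,55,329)
im=p["frame"].copy();im=cv2.resize(im[v-55:v+55,u-70:u+70],None,fx=5,fy=5,interpolation=cv2.INTER_CUBIC)
for rr,col in((r,(255,255,0)),(q.x[2],(0,255,255))):
    k=np.array([proj(p,c) for c in circ(q.x[0],q.x[1],z,rr)]);cv2.polylines(im,[((k-[u-70,v-55])*5+2).astype(int)],False,col,1)
cv2.imwrite(f"pics/{ns[-1]}c.png",cv2.cvtColor(im,cv2.COLOR_RGB2BGR))
E
python3 m7.py w8 .62 .247 .045 .0335
```

```text
[0.591  0.1411 0.1919] 14.85
outer (array([0.6239, 0.2476, 0.0449]), np.float64(46.62958594690419))
free z (array([0.6224, 0.2509, 0.022 ]), np.float64(87.05929227843512))
outer+inner [0.621  0.2484 0.0308] 53.99947609892991
```

Request:
arm_command --moves '[[-1, [-0.1, 0.25, 0], 0], [-1, [-0.1, 0.25, 0], 0], [-1, [-0.1, 0.25, 0], 0], [-1, [-0.1, 0.25, 0], 0]]'

```text
time: 15.18
tool_pos: [0.6246, 0.1199, 0.1943]
tool_rot: [-0.0, 0.768, 0.64, -0.0]
contact_force: [0.1, 0.3, -0.5]
gripper_width: 0.148
grasp_force: 59.8
```

```bash
python3 m7.py w8,w9 .62 .247 .045 .0335;python3 -c "
from h import *
print(fit(lambda q:[circ(*q,.0335)],[ld('w9')],(.62,.247),.012,(.0449,.0451)))"; python3 st.py .62 .247 .045
```

```text
[0.6246 0.1201 0.1945] 15.2333
outer (array([0.624 , 0.249 , 0.0449]), np.float64(53.00244640224773))
free z (array([0.6222, 0.251 , 0.0216]), np.float64(72.72207917280568))
outer+inner [0.621  0.2485 0.0309] 60.47502116800616
(array([0.62383582, 0.24925019, 0.0449    ]), np.float64(62.176520579113685))
[array([0.6248, 0.1203, 0.1947]), array([0.6249, 0.1203, 0.1947])] [0.0002 0.768  0.6404 0.0003] 15.3833 0.14332334862644086 [ 0.24    0.0505 -0.3396] 59.767250418663025
yaw 1.3900812089850911 tool shift [ 0.8251 -0.1838  0.9979]
```

View pics/w9c.png

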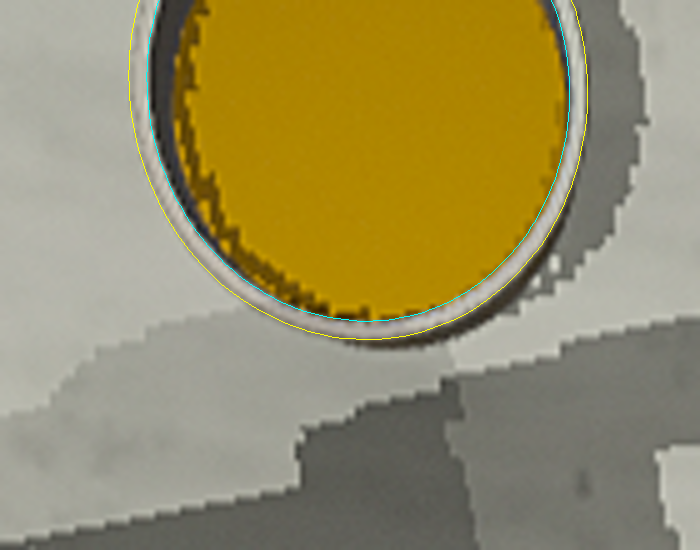

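The overlay at (0.621, 0.2485) follows the ochre tin's outer and inner rim exactly; its bottom is at (367,340). Now place the ochre lid.

Request:
arm_command --moves '[[-1, [0.25, -0.06, 0], 0], [-1, [0.5, -0.12, 0], 0], [-1, [0.75, -0.17, 0], 0], [-1, [0.836, -0.179, 0.1], 0], [-1, [0.836, -0.179, 0.3], 0], [-1, [0.836, -0.179, 0.5], 0], [-1, [0.836, -0.179, 0.62], 0], [-1, [0.836, -0.179, 0.66], 0], [-1, [0.836, -0.179, 0.66], 0]]'

```text
time: 16.13
tool_pos: [0.62, 0.2475, 0.0924]
tool_rot: [-0.001, 0.768, 0.64, -0.002]
contact_force: [0.7, -0.3, -0.4]
gripper_width: 0.146
grasp_force: 59.8
```

```bash
python3 st.py .621 .2485 .0775
```

```text
[array([0.6225, 0.2481, 0.0964]), array([0.6231, 0.2482, 0.0973])] [0.0007 0.7683 0.6401 0.0016] 16.2833 0.14996248831288111 [-0.0405  0.1101 -0.2735] 59.770655035972595
yaw 1.3892433730312173 tool shift [ 0.0002 -0.0123  0.129 ]
```

Request:
arm_command --moves '[[-1, [0.002, -0.006, 0.02], 0], [-1, [0.002, -0.006, 0.04], 0], [-1, [0.002, -0.006, 0.06], 0], [-1, [0.002, -0.006, 0.08], 0], [-1, [0.002, -0.006, 0.1], 0], [-1, [0.002, -0.006, 0.12], 0], [-1, [0.002, -0.006, 0.12], 0], [-1, [0.002, -0.006, 0.12], 0]]'

```text
time: 16.95
tool_pos: [0.6213, 0.2485, 0.0786]
tool_rot: [0.0, 0.768, 0.64, -0.0]
contact_force: [-3.8, -1.6, 7.5]
gripper_width: 0.148
grasp_force: 60.8
```

Request:
arm_command --moves '[[-1, [0.002, 0, 0.006], 0], [-1, [0.002, 0, 0.006], 0], [0.2, [0.002, 0, 0.006], 0], [0.2, [0.002, 0, 0.006], 0], [0.2, [0.002, 0, 0.006], 0], [0.2, [0.002, 0, 0.006], 0]]'

```text
time: 17.45
tool_pos: [0.6208, 0.2487, 0.0756]
tool_rot: [-0.0, 0.768, 0.64, -0.0]
contact_force: [0.7, -0.1, -0.1]
gripper_width: 0.599
grasp_force: 0.0
```

Request:
arm_command --moves '[[0.5, [0, 0, -0.1], 0], [1, [0, 0, -0.3], 0], [1, [0, 0, -0.6], 0], [1, [0, 0, -0.8], 0], [1, [0, 0, -0.8], 0], [1, [0, 0, -0.8], 0], [1, [0, 0, -0.8], 0]]'

```text
time: 18.03
tool_pos: [0.6211, 0.2487, 0.1968]
tool_rot: [0.0, 0.768, 0.64, 0.0]
contact_force: [0.0, -0.3, -1.2]
gripper_width: 1.002
grasp_force: 0.0
```

```bash
cat > m8.py <<'E'
from h import *
import sys
np.set_printoptions(precision=4,suppress=True)
n,x,y,z0,r,a=sys.argv[1],*map(float,sys.argv[2:7])
p=shot(n);print(p["st"]["tool_pos"],p["st"]["time"])
V=[ld(n)];L=[ldl(n)]
for z in(.004,.009,.015): print("lid",fit(lambda q:[circ(*q,r)],V,(x,y),.012,(z0+z-1e-4,z0+z+1e-4)))
print("bar",fitbar(L,x,y,z0+.037,a,.2))
E
python3 m8.py w10 .621 .2485 .033 .0395 1.39; python3 st.py .439 -.0135 .197
```

```text
[0.6204 0.2485 0.1952] 18.0833
lid (array([0.6208, 0.2455, 0.0369]), np.float64(45.92953438863548))
lid (array([0.6211, 0.2483, 0.0421]), np.float64(50.07668735137211))
lid (array([0.6208, 0.2503, 0.0479]), np.float64(43.10454834781823))
bar (array([0.6226, 0.2487, 1.3836]), np.float64(0.5450054760796211))
[array([0.62  , 0.2484, 0.194 ]), array([0.6201, 0.2484, 0.194 ])] [-0.0007  0.7683  0.6401 -0.0016] 18.2333 1.002783490070057 [ 0.5764 -0.3354  0.4255] 0.0
yaw 1.3892703369232349 tool shift [-1.9354 -0.872  -0.02  ]
```

Request:
arm_command --moves '[[1, [-0.24, -0.11, 0], 0], [1, [-0.48, -0.22, 0], 0], [1, [-0.72, -0.33, 0], 0], [1, [-0.968, -0.436, 0], 0], [1, [-0.968, -0.436, 0], 0]]'

```text
time: 18.65
tool_pos: [0.526, 0.1137, 0.193]
tool_rot: [-0.001, 0.769, 0.639, -0.003]
contact_force: [1.7, 0.5, -0.7]
gripper_width: 0.997
grasp_force: 0.0
```

Request:
arm_command --moves '[[1, [-0.24, -0.11, 0.13], -0.1846], [1, [-0.48, -0.22, 0.13], -0.1846], [1, [-0.72, -0.33, 0.13], -0.1846], [1, [-0.968, -0.436, 0.13], -0.1846], [1, [-0.968, -0.436, 0.13], -0.1846], [1, [-0.968, -0.436, 0.13], -0.1846], [1, [-0.968, -0.436, 0.13], -0.1846], [1, [-0.968, -0.436, 0.13], -0.1846], [1, [-0.968, -0.436, 0.13], -0.1846], [1, [-0.968, -0.436, 0.13], -0.1846], [1, [-0.968, -0.436, 0.13], -0.1846], [1, [-0.968, -0.436, 0.13], -0.1846]]'

```text
time: 19.65
tool_pos: [0.4397, -0.0132, 0.176]
tool_rot: [-0.001, 0.293, 0.956, -0.0]
contact_force: [0.1, 1.4, 0.1]
gripper_width: 1.004
grasp_force: 0.0
```

```bash
python3 m6.py w11 .439 -.0135 .049 2.55; python3 st.py .439 -.0135 .044
```

```text
[ 0.4398 -0.0132  0.1761] [-0.0006  0.2927  0.9562 -0.    ] 19.7
lid (array([ 0.4399, -0.014 ,  0.0081]), np.float64(101.29287902556287))
lid (array([ 0.4392, -0.0132,  0.0119]), np.float64(92.18318673898094))
lid (array([ 0.4392, -0.0119,  0.0149]), np.float64(78.56417710270095))
bar (array([ 0.4356, -0.0109,  2.5956]), np.float64(0.7222036324489738)) (array([ 0.4362, -0.0111,  2.609 ]), np.float64(0.7208188027008492))
[array([ 0.4399, -0.0133,  0.1764]), array([ 0.44  , -0.0133,  0.1765])] [-0.0002  0.2923  0.9563 -0.    ] 19.85 1.0019061180974196 [ 0.2379 -0.461   0.3458] 0.0
yaw 2.5483628180138043 tool shift [ 0.0043 -0.0048  0.8828]
```

Request:
arm_command --moves '[[1, [0.004, -0.003, 0.25], -0.002], [1, [0.004, -0.003, 0.5], -0.002], [1, [0.004, -0.003, 0.75], -0.002], [1, [0.004, -0.003, 0.875], -0.002], [1, [0.004, -0.003, 0.875], -0.002], [-1, [0.004, -0.003, 0.875], -0.002], [-1, [0.004, -0.003, 0.875], -0.002], [-1, [0.004, -0.003, 0.875], -0.002], [-1, [0.004, -0.003, 0.875], -0.002], [-1, [0.004, -0.003, 0.875], -0.002], [-1, [0.004, -0.003, 0.875], -0.002], [-1, [0.004, -0.003, 0.875], -0.002], [-1, [0.004, -0.003, 0.875], -0.002], [-1, [0.004, -0.003, 0.875], -0.002]]'

```text
time: 21.02
tool_pos: [0.4403, -0.0135, 0.0467]
tool_rot: [0.001, 0.286, 0.958, 0.0]
contact_force: [0.0, 0.4, 6.1]
gripper_width: 0.144
grasp_force: 60.9
```

```bash
python3 - <<'E'
from h import *
np.set_printoptions(precision=4,suppress=True)
s=manip.state();print(s["tool_pos"],s["time"])
p=shot('w12');V=[ld('w12')]
for z in(.008,.012): print("lid in grip",fit(lambda q:[circ(*q,.049)],V,(.439,-.0135),.012,(z-1e-4,z+1e-4)))
for ns in(["w1"],["w2"],["w1","w2"]):
    V=[ld(n) for n in ns]
    q=DE(lambda q:-score([circ(q[0],q[1],.06,.043),circ(q[0],q[1],.06,q[2])],V),[(.55,.585),(-.19,-.15),(.038,.042)],seed=1);print(ns,"black tin",q.x,-q.fun)
E
```

```text
[ 0.4403 -0.0135  0.0467] 21.0167
lid in grip (array([ 0.4428, -0.0149,  0.0081]), np.float64(56.64354515841931))
lid in grip (array([ 0.4394, -0.0124,  0.0119]), np.float64(53.8830405042173))Traceback (most recent call last):
  File "<stdin>", line 7, in <module>
  File "h.py", line 51, in ld
    def ld(n): p=pickle.load(open(n+'.pkl','rb'));return p,grads(p)
                             ~~~~^^^^^^^^^^^^^^^
FileNotFoundError: [Errno 2] No such file or directory: 'w1.pkl'
```

Request:
arm_command --moves '[[-1, [0, 0, -0.1], 0], [-1, [0, 0, -0.3], 0], [-1, [0, 0, -0.5], 0], [-1, [0, 0, -0.75], 0], [-1, [0, 0, -1], 0], [-1, [0, 0, -1], 0], [-1, [0, 0, -1], 0]]'

```text
time: 21.65
tool_pos: [0.4408, -0.0137, 0.1984]
tool_rot: [0.003, 0.286, 0.958, 0.0]
contact_force: [0.5, 0.2, -1.6]
gripper_width: 0.145
grasp_force: 60.1
```

Request:
arm_command --moves '[[-1, [-0.15, -0.15, 0], 0.318], [-1, [-0.3, -0.3, 0], 0.318], [-1, [-0.45, -0.45, 0], 0.318], [-1, [-0.6, -0.6, 0], 0.318], [-1, [-0.75, -0.75, 0], 0.318], [-1, [-0.9, -0.9, 0], 0.318], [-1, [-1, -0.98, 0], 0.318], [-1, [-1, -0.98, 0], 0.318], [-1, [-1, -0.98, 0], 0.318], [-1, [-1, -0.98, 0], 0.318], [-1, [-1, -0.98, 0], 0.318], [-1, [-1, -0.98, 0], 0.318], [-1, [-1, -0.98, 0], 0.318], [-1, [-1, -0.98, 0], 0.318], [-1, [-1, -0.98, 0], 0.318], [-1, [-1, -0.98, 0], 0.318], [-1, [-1, -0.98, 0], 0.318], [-1, [-1, -0.98, 0], 0.318]]'

```text
time: 23.15
tool_pos: [0.4833, -0.218, 0.1933]
tool_rot: [-0.001, 0.96, 0.28, -0.001]
contact_force: [0.0, 0.1, -0.3]
gripper_width: 0.146
grasp_force: 60.1
```

```bash
python3 m7.py w13 .571 -.169 .06 .043; python3 m7.py w2,w13 .571 -.169 .06 .043; python3 st.py .571 -.169 .094
```

```text
[ 0.4835 -0.2181  0.1937] 23.2
outer (array([ 0.5715, -0.1694,  0.0599]), np.float64(65.51355518174525))
free z (array([ 0.5731, -0.1687,  0.0431]), np.float64(86.41305169319398))
outer+inner [ 0.5715 -0.1692  0.0403] 75.62325055528977
[ 0.4837 -0.2182  0.1942] 23.25
outer (array([ 0.5714, -0.1693,  0.0599]), np.float64(66.587035322247))
free z (array([ 0.5713, -0.1695,  0.0591]), np.float64(66.84912951732707))
outer+inner [ 0.5714 -0.1694  0.0401] 78.99088492999978
[array([ 0.484 , -0.2184,  0.1948]), array([ 0.4841, -0.2184,  0.1951])] [-0.0002  0.9604  0.2787 -0.0002] 23.4 0.14617401588043152 [ 0.3186  0.0016 -0.828 ] 60.06337523460388
yaw 0.5648715927342882 tool shift [0.666  0.0321 0.673 ]
```

View pics/w13c.png

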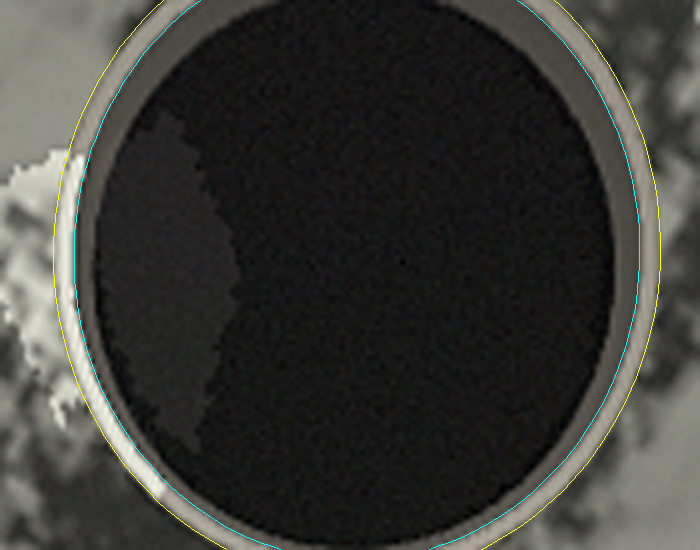

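The overlay at (0.5714, −0.1693) follows the black tin's rim between the outer and inner ring, and free-z stereo gives a rim height of 59 mm, as it should. Place the black lid.

Request:
arm_command --moves '[[-1, [0.2, 0.01, 0], 0], [-1, [0.4, 0.02, 0], 0], [-1, [0.6, 0.03, 0], 0], [-1, [0.661, 0.034, 0.1], 0], [-1, [0.661, 0.034, 0.3], 0], [-1, [0.661, 0.034, 0.45], 0], [-1, [0.661, 0.034, 0.55], 0], [-1, [0.661, 0.034, 0.55], 0], [-1, [0.661, 0.034, 0.55], 0]]'

```text
time: 24.15
tool_pos: [0.5702, -0.1696, 0.112]
tool_rot: [-0.001, 0.96, 0.278, -0.001]
contact_force: [0.6, -0.2, -1.2]
gripper_width: 0.145
grasp_force: 60.1
```

```bash
python3 st.py .5706 -.1698 .094
```

```text
[array([ 0.5717, -0.1703,  0.1146]), array([ 0.5719, -0.1704,  0.115 ])] [0.0011 0.9605 0.2782 0.0013] 24.3 0.14094753403265084 [-0.5718  0.1218 -0.2524] 60.054452419281006
yaw 0.563816112409909 tool shift [-0.0047 -0.0074  0.1384]
```

Request:
arm_command --moves '[[-1, [-0.002, -0.004, 0.03], 0], [-1, [-0.002, -0.004, 0.05], 0], [-1, [-0.002, -0.004, 0.07], 0], [-1, [-0.002, -0.004, 0.09], 0], [-1, [-0.002, -0.004, 0.11], 0], [-1, [-0.002, -0.004, 0.13], 0], [-1, [-0.002, -0.004, 0.13], 0], [-1, [-0.002, -0.004, 0.13], 0]]'

```text
time: 24.97
tool_pos: [0.5703, -0.1696, 0.0949]
tool_rot: [-0.0, 0.961, 0.278, -0.0]
contact_force: [-3.7, 1.9, 7.6]
gripper_width: 0.144
grasp_force: 61.2
```

Request:
arm_command --moves '[[-1, [0, 0, 0.006], 0], [-1, [0, 0, 0.006], 0], [0.2, [0, 0, 0.006], 0], [0.2, [0, 0, 0.006], 0], [0.2, [0, 0, 0.006], 0], [0.2, [0, 0, 0.006], 0]]'

```text
time: 25.47
tool_pos: [0.57, -0.1694, 0.092]
tool_rot: [-0.0, 0.961, 0.278, -0.0]
contact_force: [0.4, 0.2, -0.0]
gripper_width: 0.602
grasp_force: 0.0
```

Request:
arm_command --moves '[[0.5, [0, 0, -0.1], 0], [1, [0, 0, -0.3], 0], [1, [0, 0, -0.6], 0], [1, [0, 0, -0.8], 0], [1, [0, 0, -0.9], 0], [1, [0, 0, -0.9], 0], [1, [0, 0, -0.9], 0]]'

```text
time: 26.05
tool_pos: [0.5706, -0.1697, 0.2282]
tool_rot: [0.001, 0.961, 0.278, 0.001]
contact_force: [-0.2, 0.2, -0.1]
gripper_width: 1.0
grasp_force: 0.0
```

```bash
python3 m8.py w14 .5714 -.1693 .048 .049 .564
```

```text
[ 0.5697 -0.1693  0.2263] 26.1
lid (array([ 0.5703, -0.1698,  0.0521]), np.float64(46.991389908688994))
lid (array([ 0.5704, -0.1695,  0.0569]), np.float64(50.24942994904003))
lid (array([ 0.5708, -0.168 ,  0.0629]), np.float64(39.242665273772054))
bar (array([ 0.5704, -0.1695,  0.5526]), np.float64(0.8140640852658715))
```

Request:
arm_command --moves '[[1, [-0.3, -0.3, -0.3], 0], [1, [-0.5, -0.6, -0.5], 0], [1, [-0.7, -0.8, -0.7], 0], [1, [-0.7, -0.8, -0.7], 0], [1, [-0.7, -0.8, -0.7], 0]]'

```text
time: 26.52
tool_pos: [0.415, -0.1233, 0.3321]
tool_rot: [-0.001, 0.961, 0.278, -0.001]
contact_force: [0.5, -0.8, 0.4]
gripper_width: 1.001
grasp_force: 0.0
```

```bash
python3 - <<'E'
from h import *
np.set_printoptions(precision=4,suppress=True)
shot('w15')
p=manip.grab_frame("scene");pickle.dump(p,open("s2.pkl","wb"))
S=ld("s2");W=ld("w15")
print(manip.state()["tool_pos"],manip.state()["time"])
for n,x,y,r,zh in(("blue",.6187,.0885,.0395,.033),("ochre",.621,.2484,.0395,.033),("black",.5704,-.1695,.049,.048)):
    for nm,v in(("scene",[S]),("scene+wrist",[S,W])):
        a,s=fit(lambda q:[circ(*q,r)],v,(x,y),.01,(0,.1));print(n,nm,a,"expect z",zh,"to",zh+.015,round(s,1))
def chk(n,t,q):
    print(t,[(np.round(r["extent"]),round(r["confidence"],2)) for r in manip.search_frame(q,t)[:2]])
for t in("brayer_red","bulldog_clip_2","lino_cutter"): chk(0,t,p)
old=pickle.load(open("scene.pkl","rb"))["frame"].astype(int)
for t,X in(("brayer",(.47,-.23,.02)),("clip",(.515,.385,.004)),("cutter",(.735,.05,.012)),("smallblack",(.36,-.15,.02))):
    u,v=map(int,proj(p,X));print(t,(u,v),np.abs(old[v-14:v+14,u-20:u+20]-p["frame"][v-14:v+14,u-20:u+20].astype(int)).mean())
E
```

```text
[ 0.416  -0.1238  0.3336] 26.6167
blue scene [0.6231 0.0785 0.0399] expect z 0.033 to 0.048 77.6
blue scene+wrist [0.6231 0.0785 0.0399] expect z 0.033 to 0.048 38.8
ochre scene [0.6281 0.2384 0.039 ] expect z 0.033 to 0.048 57.2
ochre scene+wrist [0.6281 0.2384 0.039 ] expect z 0.033 to 0.048 28.6
black scene [ 0.5736 -0.1795  0.0569] expect z 0.048 to 0.063 71.9
black scene+wrist [ 0.569  -0.1683  0.0621] expect z 0.048 to 0.063 63.3
brayer_red [(array([303., 151., 357., 172.]), 0.68), (array([167., 212., 204., 238.]), 0.57)]
bulldog_clip_2 [(array([174., 284., 203., 299.]), 0.67)]
lino_cutter [(array([169., 175., 205., 196.]), 0.45)]
brayer (325, 160) 9.3625
clip (189, 293) 15.563392857142857
cutter (192, 186) 75.96011904761905
smallblack (354, 181) 16.604761904761904
```

```bash
python3 - <<'E'
from h import *
np.set_printoptions(precision=4,suppress=True)
S=ld("s2");p0=dict(S[0]);p0["frame"]=cv2.cvtColor(cv2.imread("pics/scene0.png"),cv2.COLOR_BGR2RGB);R=(p0,grads(p0))
for n,x,y,r,v in(("ref start lid on ochre tin",.621,.248,.0395,R),("ochre",.621,.2484,.0395,S),("blue",.6187,.0885,.0395,S),("black",.5704,-.1695,.049,S)):
    print(n,fit(lambda q:[circ(*q,r)],[v],(x,y),.002,(0,.1)))
E
```

```text
ref start lid on ochre tin (array([0.6216, 0.246 , 0.0441]), np.float64(78.72980730445548))
ochre (array([0.6213, 0.2464, 0.0459]), np.float64(55.41409672984338))
blue (array([0.6181, 0.0865, 0.045 ]), np.float64(76.80825846661203))
black (array([ 0.57  , -0.1715,  0.0607]), np.float64(71.41273653465966))
```

All three lids match the seated reference height: 44–46 mm, and the black one about 15 mm higher, as it should be. The bystanders have not moved, so I'm handing in.

```bash
python3 -c "
from plant import manip
print(manip.job_done())"
```

```text
the job is handed in; nothing more can be done
None
```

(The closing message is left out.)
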